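# Press a pen section home and hold it while the shellac grips

### The job

Take the green pen barrel, whose shellacked black section still stands a little proud of it, from the wooden rest and lay it gently in the pen press's two V-saddles with its closed end up to the cork-faced stop, then let go of it. Swing the press lever over to bring the sprung foot against the section and push it fully home in the barrel, and on until the foot's spring is compressed by about 6 mm (the ram's mouth midway on the green band of the foot's stem, never deep into the red). Keep the lever held there while the shellac grips, at least three seconds, and finish while still holding it so, with the other things on the bench left undisturbed.

Things in the scene. Friction and masses are not known exactly. Their poses are not given: they have to be found in the camera images.
- pen: Pen barrel of marbled green celluloid, 13 mm in diameter and 80 mm long, loose, 30 g with its section. Origin on its axis, midway along the barrel. Its own x axis runs along the barrel towards the closed, domed end (40 mm from the origin); the black section stands out of the other end (-x). It may be rolled about its axis, so only its x axis means anything.
- pen_butt (a point): Centre of the pen barrel's closed domed end, on the axis.
- section_lip (a point): Centre of the outer end of the black hard rubber section, 11 mm in diameter. With the section home it is 98 mm from pen_butt; 18 mm of section show.
- section (a joint): How far the section stands proud of its seat in the barrel, m: 0 = fully home; starts 0.004 to 0.008. Friction of about 3 N holds it where it is.
- rest: Fixed wooden pen rest, base board 120 x 64 x 8 mm, with two V-notched posts 62 mm apart along its x axis (50 mm free between them), on which the pen starts lying with its axis 34 mm above the bench. Origin at the centre of its underside.
- press: Grey-enamelled cast iron rack-and-lever pen press, fixed; bed plate 300 x 74 x 14 mm. Origin at bench level under the lever shaft; x along the ram towards saddles and stop, y to the lever's side, z up. Gear case 84 mm long, 62 wide, centred on the origin, top at 102 mm. Ram and laid pen share one axis: y = 0, 83 mm above the bench.
- saddle_mid (a point): Where the pen's axis will lie, midway between the two V-saddles (press x = 150 mm, 83 mm above the bench). Saddles are 12 mm long along x, 31 wide, centred 27 mm either side, so 42 mm are free between them for the fingers, open down to the bed plate at 14 mm; the V is 19 mm wide at its top, level with the pen's axis.
- stop_face (a point): Centre of the cork face (22 mm diameter) of the end stop, on the pen's axis, facing the ram. The stop, 30 mm wide, top 106 mm above the bench, is clamped 39 to 49 mm from saddle_mid along the bed, different each time. The pen's domed end must come against it; a pen laid a few mm short is pushed up to it by the ram.
- lever_axis (a point): Point on the lever shaft's axis, in the plane of the handle's middle: press x = 0, y = +87 mm, 46 mm above the bench. The shaft's axis is the press's y axis.
- lever_grip (a point): Middle of the crank handle's dark wooden grip, a round bar 20 mm in diameter and 64 mm long, parallel to the shaft and 135 mm from lever_axis. It sticks out sideways from the end of the steel lever (12 mm thick), whose middle is 42 mm from this point towards the press. At the start the lever leans back (away from the saddles) by 0.75 rad from upright.
- lever (a joint): Lever angle, rad: 0 = sprung fully back, grows as the handle swings up and over towards the saddles (upright at 0.75), stop at 1.68. Spring-returned: the handle needs about 1.5 to 2 N to move freely and about 4 N at the held position; it springs back when let go.
- foot_face (a point): Centre of the flat face of the spring foot, a brass disc 18 mm in diameter and 4 mm thick on a stem that shows 15 mm outside the 18 mm ram when free. At lever 0 it is at press x = 68 mm, 83 mm above the bench; the ram advances 28 mm per radian of lever and the foot with it, less its compression.
- foot (a joint): Compression of the spring foot in the ram, m: 0 free, limit 0.014; 2 N per mm. From the ram's mouth its stem is brass for 4 mm, green for 4, red for 7: compressed 4 to 8 mm, the mouth stands on the green. Pushing the section in takes about 1.5 mm; it rises further only once the section is home.
- block: Brass knock-out block with four holes, 50 x 50 x 30 mm, loose bystander. Origin at the centre of its underside.
- burnisher: Boxwood burnisher, 130 mm long, 18 mm thick, lying along its x axis, loose bystander.
- pressure_bar: Steel pressure bar strip, 62 x 6 x 4 mm, lying along its x axis, loose bystander.
- shellac: Stoppered amber shellac bottle, 42 mm in diameter, about 62 mm high, loose bystander.

How it is judged:
On the way, in this order (a step that is already met when the one before it is completed fails the run):
1. the pen lies in both saddles, closed end towards the stop, let go, section still proud (distance between pen_butt and stop_face below 0.014 m and y of section_lip in the frame of press between -0.004 and 0.004 m and z of section_lip in the frame of press between 0.079 and 0.087 m and angle between the x axis of pen and the x axis of press, either way round below 0.06 rad and contact force between the fingers and pen below 0.05 N), for 0.2 s.
2. section home, foot spring compressed 4 to 8 mm (green band), held for three seconds (value of joint section below 0.0015 m and value of joint foot between 0.004 and 0.008 m and contact force between the fingers and press above 0.5 N), for 3 s.
At the end, for the whole second after the job is handed in: Fingers still hold the still lever (over 0.5 N, past 0.7 rad); foot spring compressed 4 to 8 mm on the pen; section within 1.5 mm of home; pen untouched by the fingers, in line in the saddles (4 mm, 0.06 rad), closed end within 4 mm of the stop (all of step 2 and value of joint lever above 0.7 rad and contact force between the fingers and pen below 0.05 N and contact force between pen and press above 5 N and distance between pen_butt and stop_face below 0.004 m and angle between the x axis of pen and the x axis of press, either way round below 0.06 rad and z of section_lip in the frame of press between 0.079 and 0.087 m and velocity of joint lever between -0.1 and 0.1 rad/s); the arm keeps its last pose, push and grip.
It fails at once if the foot's spring was pushed nearly solid (more than 11.5 mm), enough to crack the celluloid (value of joint foot above 0.0115 m).
It fails at once if the pen was dropped from more than 25 mm above the saddles' level (height (world z) of pen above 0.108 m and contact force between the fingers and pen below 0.01 N).
It fails at once if another thing on the bench was pushed more than 30 mm (distance of any of block, burnisher, pressure_bar, shellac from where it was at the start of the episode above 0.03 m).
It also fails if it takes over 72 s, if anything falls off the work surface, if the arm or the gripper's body presses on something with over 40 N, if the wrist force passes 120 N, or if a joint passes its speed limit or range.

### The arm

A 7-joint arm with a two-finger parallel gripper is mounted at the origin on the work surface. World frame = base frame: x ahead of the robot, y to its left, z up, the work surface at z = 0. Lengths are in m, angles in rad, forces in N, time in s.
With the tool pointing down it reaches from about 0.425 to 1.025 m from the base axis. Payload 9.4 kg.
Tool frame: the origin (TCP) lies at the very end of the fingers, on their centre line; the grasp point (between the pads) lies 19 mm behind it (bot.hold_point_z is the distance from the TCP to the grasp point, in m); z points along the fingers, y is the line along which they close (so a half turn about z gives the same grasp; the last joint's range is limited). The gripper opens to 85 mm and grips with 20 to 120 N. Pads are 22 mm wide; open, the fingers measure 114 mm over their backs; the gripper's body (76 mm by 85 mm) begins 54 mm behind the grasp point. The pads swing forward as they close: fully open they stand 13 mm farther back than shut.
Start: joints at [-1.32, 0.599, -0.003, 1.599, 0.002, 0.943, -0.08], TCP at [0.233, 0.686, 0.231] pointing down, gripper open.
Joint ranges: [-2.57, 2.57], [-0.35, 1.97], [-1.29, 1.29], [0.11, 2.56], [-1.05, 4.19], [0.11, 1.86], [-2.63, 2.63]. Speed limits (rad/s): [2.22, 2.22, 3.01, 3.01, 3.14, 3.14, 3.14].

### API

Orientations are given as a 3x3 rotation matrix whose columns are the frame's x, y, z axes.
In Python, from workcell import bot gives the robot as it stands.
- The arm moves only by the tool jog_arm, never from a script. Its argument "motion" is a list of rows, each a list of 3 entries, a list of its own where there are three numbers: the shift along the tool's x, y, z in cm, then the turn, a rotation vector about the tool's x, y, z in rad, then the finger opening in cm, from 0 to 8.54. A call has 1 to 12 rows; each row is the pose to reach, as a shift and turn from the pose commanded when the call began, along the tool's axes at that moment; what a row does not reach only later rows make up. A row lasts 1/12 s, in which the tool goes at most 41.7 mm and 7.16 degrees, less where a joint would pass 70% of its speed; a pose out of reach is approached as far as the arm can. A call with a gripper value outside its range is refused whole. The fingers move at their own pace and stop on an object; the grip force is fixed at half the most. Time passes only in rows, so rows that repeat a pose let the fingers close. It gives the time, the measured TCP pose, the force, the opening and the grip force at its end, in the units of the state.
- bot.sense(): the state, without advancing time (a new reading comes with each control period).
- bot.grab_frame(name): name is "scene" or "side" or "wrist"; returns (picture, depth): 420x560x3 uint8, red, green, blue; 420x560 float32, m along the optical axis (not along the pixel's ray), 0 where there is no reading.
- bot.camera_model(name): a dict with "mtx" (3x3 intrinsics, pixels), "pose" (4x4, takes a point from camera to world coordinates); the wrist camera has in their place "T_tool_cam" (4x4, takes a point from camera to tool coordinates, whose origin is the TCP and whose axes are the flange's). Camera axes: x right, y down, z forward; pixel columns grow to the right and rows downward; lengths in m; the calibration is good to about 2 mm. A picture is of the moment at which its call begins: read the wrist's pose just before it. camera_model takes no time and is no camera call.
- bot.job_done(): hands the job in; it is judged then, once.
The state is a dict: "clock": time; "joint_pos": joint angles; "joint_vel": joint speeds; "effort": joint torques, N m; "eef_pos": TCP position; "tool_rot": TCP orientation; "wrist_force": force on the tool from outside, world axes, zero at the start; "ft_torque": the same for the moment, N m; "opening": finger opening in m; "grasp_force": force on a finger pad.
Only numpy, scipy, OpenCV 4.12 (cv2) and the standard library are available. Lean on these libraries where they do the work, as an engineer would, in place of code of your own. Each camera call takes 0.05 s, during which the arm holds its last target. There are 200 camera calls.

## Working session

There is one attempt and no reset: what is moved stays moved. The work goes in short steps, Python scripts to look and compute and a tool call to move; the robot and the scene stay as the last step left them, time stands still between calls to the robot, and variables do not carry over. Pictures are saved under pics/ and viewed, at most 10 in all, crops included, and the job is handed in when it is done.

Besides the shell and the picture viewer there is one more tool, called after "Call:" by a JSON object that holds its "fn" and its "kwargs", one argument or row to a line. jog_arm: Moves the arm, as the interface text tells. Its arguments: {"type":"object","properties":{"motion":{"type":"array","items":{"type":"array"}}},"required":["motion"]}

```bash
mkdir -p pics; ls; python3 - <<'E'
from workcell import bot
import cv2,numpy as np
s=bot.sense();print(s['clock'],s['eef_pos'],s['tool_rot'],s['opening'])
for n in("scene","side"):
    p,d=bot.grab_frame(n);np.savez(f'{n}0.npz',p=p,d=d,**bot.camera_model(n))
    cv2.imwrite(f'pics/{n}0.png',cv2.cvtColor(p,cv2.COLOR_RGB2BGR));print(bot.camera_model(n),(d>0).mean())
E
```

```text
pics
0.0 [0.2333106  0.68590347 0.23040862] [[-9.46745982e-01  3.21981202e-01 -3.89798602e-04]
 [ 3.21981407e-01  9.46744670e-01 -1.58214423e-03]
 [-1.40380952e-04 -1.62339660e-03 -9.99998672e-01]] 0.08530316541743768
{'mtx': array([[381.1108665 ,   0.        , 271.6657848 ],
       [  0.        , 381.1108665 , 210.00535386],
       [  0.        ,   0.        ,   1.        ]]), 'pose': array([[-0.23651319,  0.75410092, -0.61269349,  1.21560956],
       [ 0.97162181,  0.18586316, -0.14630772,  0.14786394],
       [ 0.00354636, -0.62991006, -0.77665999,  0.89362075],
       [ 0.        ,  0.        ,  0.        ,  1.        ]])} 0.9961522108843538
{'mtx': array([[520.71973858,   0.        , 280.80860513],
       [  0.        , 520.71973858, 215.30455567],
       [  0.        ,   0.        ,   1.        ]]), 'pose': array([[-0.98425271, -0.11892371,  0.13078131,  0.48398411],
       [-0.17609005,  0.72433157, -0.66658538,  0.81419344],
       [-0.01545623, -0.67911776, -0.73386659,  1.01539657],
       [ 0.        ,  0.        ,  0.        ,  1.        ]])} 0.996016156462585
```

View pics/scene0.png

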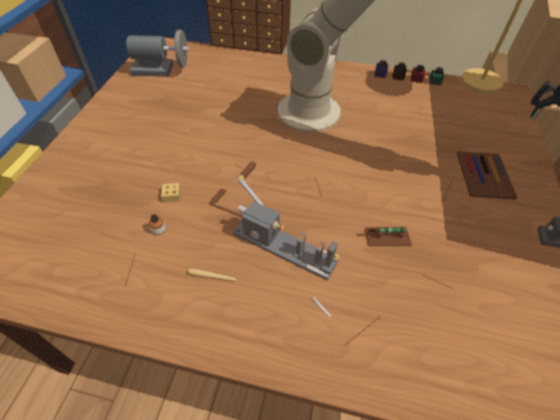

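View pics/side0.png

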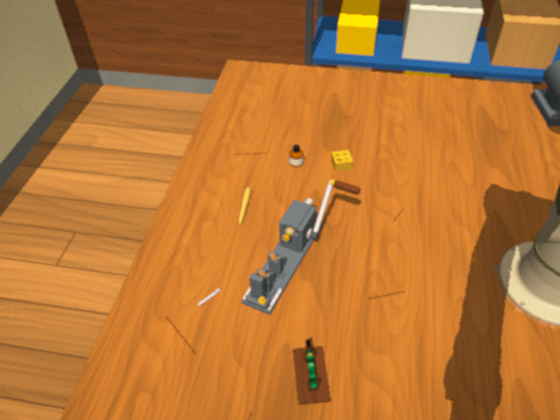

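Scene view: the press runs from (240,230) to (335,265), with the lever toward the robot. The pen on its rest is at (390,232), green closed end to the right (+y) and section to the left. Side view: the stop end of the press is at (258,300) and the pen at (312,365). Next I'll measure with depth.

```bash
cat > h.py <<'E'
import numpy as np,cv2
def cloud(d,K,T):
    v,u=np.mgrid[:d.shape[0],:d.shape[1]]
    c=np.stack([(u-K[0,2])/K[0,0]*d,(v-K[1,2])/K[1,1]*d,d],-1)
    return c@T[:3,:3].T+T[:3,3]
def axis(P):
    c=P.mean(0);w,V=np.linalg.eigh(np.cov((P-c).T));return c,V[:,-1],w
E
python3 - <<'E'
from h import *
for n in("scene","side"):
    z=np.load(n+'0.npz');p,d=z['p'],z['d'];X=cloud(d,z['mtx'],z['pose'])
    hsv=cv2.cvtColor(p,cv2.COLOR_RGB2HSV);H,S,V=[hsv[...,i].astype(int) for i in range(3)]
    print(n,'table z',np.median(X[300:320,200:260,2]) if n=='scene' else np.median(X[300:340,400:450,2]))
    ok=(X[...,0]>.3)&(X[...,0]<1)&(abs(X[...,1])<.45)&(d>0)
    g=(H>40)&(H<90)&(S>80)&ok&(X[...,2]>.02)
    P=X[g];c,a,w=axis(P);t=(P-c)@a
    print('green',len(P),c,a,t.min(),t.max(),P[:,2].max(),np.degrees(np.arctan2(a[1],a[0])))
    # grey press
    grey=(S<70)&ok&(X[...,2]>.004)&(X[...,2]<.3)
    m=cv2.morphologyEx(grey.astype('u1'),cv2.MORPH_CLOSE,np.ones((3,3)));k,l,st,ce=cv2.connectedComponentsWithStats(m)
    for i in range(1,k):
        if st[i,4]>40:
            Q=X[(l==i)&grey];print(st[i],Q.mean(0),Q.min(0),Q.max(0))
            if st[i,4]>1000:
                B=Q[(Q[:,2]<.022)];r=cv2.minAreaRect((B[:,:2]*1000).astype('f4'));print('bed',len(B),r)
                G=Q[(Q[:,2]>.095)&(Q[:,2]<.11)];r=cv2.minAreaRect((G[:,:2]*1000).astype('f4'));print('case/stop top',len(G),r)
    br=(H<14)&(S>100)&(V<140)&ok&(X[...,2]>.09)
    if br.sum()>10:
        P=X[br];c,a,w=axis(P);print('grip',len(P),c,a,w,P.min(0),P.max(0))
    rs=(V<110)&ok&(X[...,2]>.004)&(X[...,2]<.02)&(X[...,1]>.1)
    print('rest',rs.sum(),cv2.minAreaRect((X[rs][:,:2]*1000).astype('f4')))
for n,a in(('scene',(190,150,170,140)),('side',(220,170,150,240))):
    x,y,w,h=a;i=cv2.imread(f'pics/{n}0.png')[y:y+h,x:x+w];cv2.imwrite(f'pics/{n}0c.png',cv2.resize(i,None,fx=560/h if n=='side' else 4,fy=560/h if n=='side' else 4,interpolation=cv2.INTER_CUBIC))
E
```

```text
scene table z -0.001807462311667618
green 68 [0.52726405 0.33153106 0.0378523 ] [-0.25668681  0.96648676 -0.00390269] -0.04041603951624506 0.032586788920976224 0.04151739404167676 104.87367576338514
[ 234  178  103  101 3167] [0.63897318 0.03697641 0.0483384 ] [ 0.53967118 -0.10775063  0.00531429] [0.70792764 0.19229889 0.15179666]
bed 1396 ((632.413818359375, 44.545440673828125), (297.639404296875, 75.47090148925781), 73.7307357788086)
case/stop top 672 ((638.907470703125, 43.841827392578125), (277.53192138671875, 75.83171081542969), 66.25929260253906)
[151 225  14   9  60] [ 0.67279417 -0.30981539  0.01960726] [ 0.65293627 -0.32740908  0.00759214] [ 0.68250497 -0.30036277  0.03155073]
grip 106 [ 0.50548084 -0.08638513  0.14973252] [-0.62499451 -0.75640027  0.19297794] [6.93322871e-06 2.24678916e-04 9.47979383e-04] [ 0.47413083 -0.103681    0.0905684 ] [0.67414233 0.1614687  0.15604054]
rest 421 ((599.2400512695312, 238.57460021972656), (104.63485717773438, 327.03289794921875), 35.27664566040039)
side table z 0.0015040420947699529
green 210 [0.52330346 0.33428231 0.04027687] [-0.259
[... 352 characters left out ...]
375087 0.20076182 0.1474091 ]
bed 1224 ((620.99658203125, 23.019760131835938), (353.1782531738281, 73.03237915039062), 73.81117248535156)
case/stop top 832 ((620.5150146484375, 53.19786834716797), (277.5465087890625, 79.18318939208984), 73.53797912597656)
[199 289  21  16  46] [0.78302906 0.17600362 0.00625434] [0.764782   0.15195022 0.0041004 ] [0.79986012 0.2009754  0.01004238]
grip 116 [ 0.49964278 -0.08264656  0.1510398 ] [-0.96634098  0.25642178 -0.02080799] [9.38676323e-06 1.54843312e-05 3.42531823e-04] [ 0.46990281 -0.0952026   0.14303126] [ 0.52836491 -0.0719987   0.15918486]
rest 285 ((574.4632568359375, 237.86065673828125), (120.3668441772461, 308.2977600097656), 39.99492263793945)
```

```bash
python3 - <<'E'
from workcell import bot
print(bot.camera_model('wrist'))
s=bot.sense();import numpy as np
R=np.array(s['tool_rot']);print(R.T@(np.array([.525,.333,.23])-s['eef_pos'])*100)
E
```

```text
{'mtx': array([[290.335147  ,   0.        , 277.92108168],
       [  0.        , 290.335147  , 214.36021089],
       [  0.        ,   0.        ,   1.        ]]), 'T_tool_cam': array([[-6.25780205e-05, -9.59743557e-01, -2.80877733e-01,
         7.32215843e-02],
       [ 9.99999981e-01, -1.12645955e-04,  1.62110432e-04,
        -9.41570094e-04],
       [-1.87224183e-04, -2.80877717e-01,  9.59743545e-01,
        -1.41724493e-01],
       [ 0.00000000e+00,  0.00000000e+00,  0.00000000e+00,
         1.00000000e+00]])}
[-38.98075285 -24.02989647   0.08776472]
```

View pics/scene0c.png

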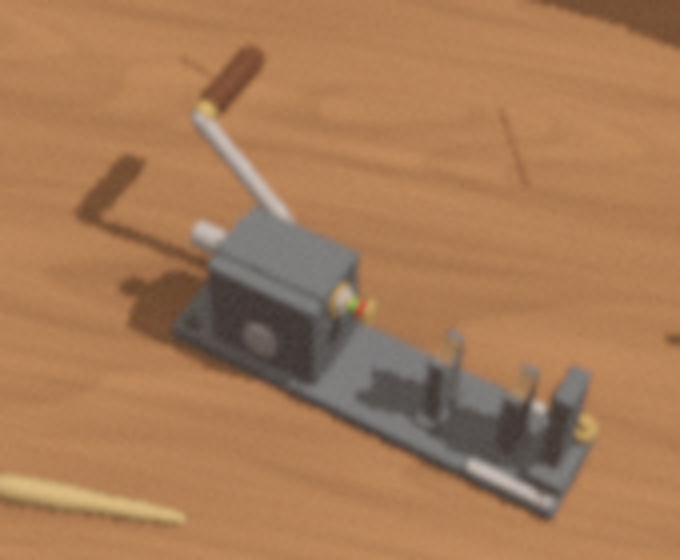

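Crop: the case is centred near (270,290), the lever leans back with its grip at (235,75), and the saddles are at (445,385) and (525,415) with the stop at (570,420). Moving above the pen, turned across it.

Call:
{"fn": "jog_arm", "kwargs": {
  "motion": [
    [[-3.2,-2,0],[0,0,0.08],8.5],
    [[-6.5,-4,0],[0,0,0.16],8.5],
    [[-9.8,-6,0],[0,0,0.24],8.5],
    [[-13,-8,0],[0,0,0.33],8.5],
    [[-16.2,-10,0],[0,0,0.41],8.5],
    [[-19.5,-12,0],[0,0,0.49],8.5],
    [[-22.8,-14,0],[0,0,0.57],8.5],
    [[-26,-16,0],[0,0,0.65],8.5],
    [[-29.2,-18,0],[0,0,0.73],8.5],
    [[-32.5,-20,0],[0,0,0.81],8.5],
    [[-35.8,-22,0],[0,0,0.89],8.5],
    [[-39,-24,0],[0,0,0.977],8.5]
  ]
}}

```text
clock: 1.1
eef_pos: [0.5263, 0.3319, 0.2312]
tool_rot: [[-0.259, 0.966, -0.0], [0.966, 0.259, -0.0], [-0.0, -0.0, -1.0]]
wrist_force: [0.7, 0.3, -0.1]
opening: 0.0849
grasp_force: 0.0
```

```bash
cat >> h.py <<'E'
def look(name):
    from workcell import bot
    s=bot.sense();p,d=bot.grab_frame('wrist');m=bot.camera_model('wrist')
    T=np.eye(4);T[:3,:3]=s['tool_rot'];T[:3,3]=s['eef_pos'];T=T@m['T_tool_cam']
    cv2.imwrite(f'pics/{name}.png',cv2.cvtColor(p,cv2.COLOR_RGB2BGR))
    np.savez(name+'.npz',p=p,d=d,mtx=m['mtx'],pose=T)
    return s,p,d,m['mtx'],T
def hsv(p): return [c.astype(int) for c in cv2.split(cv2.cvtColor(p,cv2.COLOR_RGB2HSV))]
def yaw(a): return np.degrees(np.arctan2(a[1],a[0]))
E
python3 - <<'E'
from h import *
s,p,d,K,T=look('w1');print(s['clock'],s['eef_pos'],s['tool_rot'],s['wrist_force'])
X=cloud(d,K,T);H,S,V=hsv(p)
print('table',np.median(X[...,2]))
g=(H>40)&(H<90)&(S>80)&(X[...,2]>.02)
P=X[g];c,a,w=axis(P);a*=np.sign(a[1]);t=(P-c)@a;print(len(P),c,a,np.percentile(t,[0,1,99,100]),yaw(a),P[:,2].max())
E
```

```text
1.1 [0.52629269 0.33185749 0.23118173] [[-2.59149328e-01  9.65837253e-01 -1.64487978e-04]
 [ 9.65837256e-01  2.59149297e-01 -1.89114193e-04]
 [-1.40026589e-04 -2.07877434e-04 -9.99999969e-01]] [ 0.73431368  0.28191347 -0.11215833]
table -0.0005191334793158975
804 [0.52346068 0.33123359 0.08529004] [0.02522694 0.02904483 0.99925973] [-0.06245564 -0.05161224  0.23945719  0.28897255] 49.02398368013259 0.3729028837118756
```

View pics/w1.png

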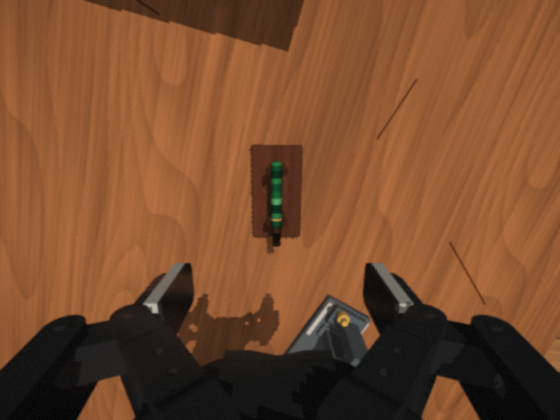

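Wrist view: the pen is upright in the image at x≈276, closed end at row 163, section lip at row 245, and the rest spans rows 145–237. The stop end of the press shows at (335,320).

```bash
cat >> h.py <<'E'
def ray(u,v,K,T,z):
    r=T[:3,:3]@np.stack([(np.asarray(u,float)-K[0,2])/K[0,0],(np.asarray(v,float)-K[1,2])/K[1,1],np.ones(np.shape(u))])
    return (T[:3,3][:,None]+r*((z-T[2,3])/r[2])).T
E
python3 - <<'E'
from h import *
from workcell import bot
z=np.load('w1.npz');p,d,K,T=z['p'],z['d'],z['mtx'],z['pose']
X=cloud(d,K,T);H,S,V=hsv(p)
g=(H>40)&(H<90)&(S>80)&(X[...,2]>.02)&(X[...,2]<.06)
v,u=np.nonzero(g);print(u.min(),u.max(),v.min(),v.max())
P=X[g];c,a,w=axis(P);print('depth',len(P),c,a,P[:,2].max(),yaw(a))
# per-row centres
rows=[(u[v==r].mean(),r) for r in np.unique(v) if (v==r).sum()>=4]
A=ray(*np.array(rows).T,K,T,.034);c,a,w=axis(A);a*=np.sign(a[1]);t=(A-c)@a;print('ray',c,a,yaw(a),t.min(),t.max(),c+a*t.max(),c+a*t.min())
rest=(V<95)&(abs(X[...,2]-.008)<.004)
cc=cv2.findContours(rest[130:250,230:320].astype('u1'),cv2.RETR_EXTERNAL,cv2.CHAIN_APPROX_NONE)[0]
cm=max(cc,key=cv2.contourArea)[:,0]+[230,130];R=ray(*cm.T,K,T,.008);r=cv2.minAreaRect((R[:,:2]*1000).astype('f4'));print('rest',r)
R0=bot.sense();
E
```

```text
271 281 162 228
depth 667 [0.52228675 0.32999273 0.03824595] [-0.2557803   0.9667341   0.00127481] 0.04182060742935023 104.81983869880399
ray [0.52271002 0.32827002 0.034     ] [-0.25513698  0.96690492  0.        ] 104.78170207473644 -0.04258561011263929 0.03797439563882159 [0.51302135 0.36498765 0.034     ] [0.53357518 0.28709378 0.034     ]
rest ((523.1790771484375, 324.9576416015625), (63.18077087402344, 118.66092681884766), 14.566023826599121)
```

Call:
{"fn": "jog_arm", "kwargs": {
  "motion": [
    [[-0.2,-0.2,3.5],[0,0,0],8.5],
    [[-0.4,-0.4,7],[0,0,0],8.5],
    [[-0.5,-0.45,11],[0,0,0],8.5],
    [[-0.5,-0.45,11],[0,0,0],8.5]
  ]
}}

```text
clock: 1.48
eef_pos: [0.5187, 0.3255, 0.1148]
tool_rot: [[-0.263, 0.965, -0.009], [0.965, 0.263, -0.006], [-0.004, -0.01, -1.0]]
wrist_force: [-0.3, -0.3, 0.2]
opening: 0.0849
grasp_force: 0.0
```

```bash
cat > pen.py <<'E'
from h import *
import sys
s,p,d,K,T=look(sys.argv[1]);R=np.array(s['tool_rot'])
X=cloud(d,K,T);H,S,V=hsv(p)
g=(H>40)&(H<90)&(S>80)&(X[...,2]>.02)&(X[...,2]<.06)
v,u=np.nonzero(g);print(u.min(),u.max(),v.min(),v.max(),s['eef_pos'])
P=X[g];c,a,w=axis(P);print('depth',len(P),c,P[:,2].max(),yaw(a))
rows=[(u[v==r].mean(),r) for r in np.unique(v) if (v==r).sum()>=4]
A=ray(*np.array(rows).T,K,T,.034);c,a,w=axis(A);a*=np.sign(a[1]);t=(A-c)@a;print('ray',yaw(a),t.min(),t.max(),c+a*t.max(),c+a*t.min())
o=c+a*(t.max()-.04);print('origin',o,'tool shift cm',R.T@(o-s['eef_pos'])*100, 'tool x yaw',yaw(R[:,0]))
E
python3 pen.py w2
```

```text
279 296 172 268 [0.51870358 0.32551897 0.11484458]
depth 1383 [0.52169422 0.33197753 0.03832782] 0.04115273403899977 104.97960136616878
ray 105.0543722285762 -0.04287528135336685 0.03821089327023882 [0.5128097  0.36546095 0.034     ] [0.53387066 0.28715767 0.034     ]
origin [0.52319912 0.32683375 0.034     ] tool shift cm [0.03843308 0.54781492 8.07937266] tool x yaw 105.26992395737376
```

View pics/w2.png

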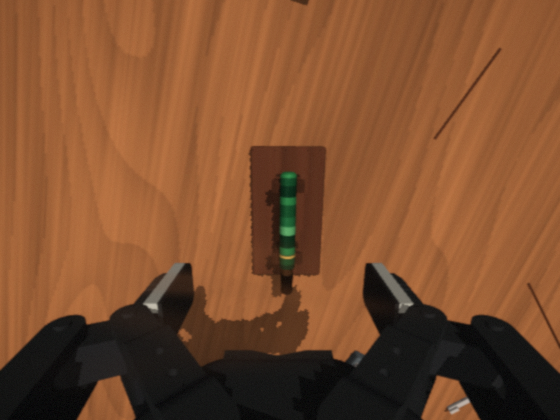

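View w2: pen centred at (288,225), butt at row 172, gold ring at row 257. The arm is still settling, so I'll hold still before descending.

Call:
{"fn": "jog_arm", "kwargs": {
  "motion": [
    [[0,0,0],[0,0,0],8.5],
    [[0,0,0],[0,0,0],8.5],
    [[0,0,0],[0,0,0],8.5],
    [[0,0,0],[0,0,0],8.5]
  ]
}}

```text
clock: 1.87
eef_pos: [0.5232, 0.3283, 0.1233]
tool_rot: [[-0.263, 0.965, 0.003], [0.965, 0.263, 0.002], [0.001, 0.003, -1.0]]
wrist_force: [0.5, -0.3, -0.1]
opening: 0.0849
grasp_force: 0.0
```

```bash
python3 pen.py w3
```

```text
272 288 173 265 [0.52316634 0.32834908 0.12332526]
depth 1254 [0.52168335 0.3324247  0.03829636] 0.04137629770244777 104.96957462113036
ray 104.9942612496092 -0.043355637841861715 0.037030046058889786 [0.51290052 0.36541662 0.034     ] [0.53369809 0.28776793 0.034     ]
origin [0.52324941 0.32677855 0.034     ] tool shift cm [-0.16474719 -0.05948359  8.93219293] tool x yaw 105.25615821224471
```

Call:
{"fn": "jog_arm", "kwargs": {
  "motion": [
    [[0,0,2.5],[0,0,0],8.5],
    [[0,0,5],[0,0,0],8.5],
    [[0,0,7],[0,0,0],8.5],
    [[0,0,8.5],[0,0,0],8.5],
    [[0,0,9.5],[0,0,0],8.5],
    [[0,0,10.2],[0,0,0],8.5],
    [[0,0,10.5],[0,0,0],8.5],
    [[0,0,10.5],[0,0,0],8.5],
    [[0,0,10.5],[0,0,0],8.5],
    [[0,0,10.5],[0,0,0],8.5]
  ]
}}

```text
clock: 2.75
eef_pos: [0.5229, 0.3279, 0.0172]
tool_rot: [[-0.263, 0.965, 0.001], [0.965, 0.263, 0.001], [0.0, 0.001, -1.0]]
wrist_force: [-0.4, 1.1, 1.5]
opening: 0.085
grasp_force: 0.0
```

Call:
{"fn": "jog_arm", "kwargs": {
  "motion": [
    [[0,0,0],[0,0,0],6],
    [[0,0,0],[0,0,0],4],
    [[0,0,0],[0,0,0],3],
    [[0,0,0],[0,0,0],2],
    [[0,0,0],[0,0,0],1.5],
    [[0,0,0],[0,0,0],1],
    [[0,0,0],[0,0,0],0.5],
    [[0,0,0],[0,0,0],0.5],
    [[0,0,0],[0,0,0],0.5],
    [[0,0,0],[0,0,0],0.5]
  ]
}}

```text
clock: 3.58
eef_pos: [0.5249, 0.3284, 0.017]
tool_rot: [[-0.262, 0.965, 0.005], [0.965, 0.262, 0.002], [0.001, 0.005, -1.0]]
wrist_force: [4.8, 1.2, 0.9]
opening: 0.011
grasp_force: 58.4
```

Call:
{"fn": "jog_arm", "kwargs": {
  "motion": [
    [[0,0,-1],[0,0,0],0.5],
    [[0,0,-3],[0,0,0],0.5],
    [[0,0,-6],[0,0,0],0.5],
    [[0,0,-9.5],[0,0,0],0.5],
    [[0,0,-13],[0,0,0],0.5],
    [[0,0,-16.5],[0,0,0],0.5],
    [[0,0,-19],[0,0,0],0.5],
    [[0,0,-20],[0,0,0],0.5],
    [[0,0,-20],[0,0,0],0.5],
    [[0,0,-20],[0,0,0],0.5],
    [[0,0,-20],[0,0,0],0.5]
  ]
}}

```text
clock: 4.5
eef_pos: [0.5214, 0.3272, 0.2147]
tool_rot: [[-0.263, 0.965, -0.002], [0.965, 0.263, -0.001], [-0.001, -0.002, -1.0]]
wrist_force: [-0.4, -0.5, -1.1]
opening: 0.0109
grasp_force: 58.5
```

```bash
python3 - <<'E'
from h import *
s,p,d,K,T=look('w4');R=np.array(s['tool_rot']);print(s['clock'],s['eef_pos'],s['opening'],s['grasp_force'],yaw(R[:,0]))
X=cloud(d,K,T);H,S,V=hsv(p)
L=(X-s['eef_pos'])@R  # tool coords
g=(H>40)&(H<90)&(S>80)&(abs(L[...,2])<.06)&(d>0)
P=L[g];print(len(P));c,a,w=axis(P);t=(P-c)@a;print(c,a,t.min(),t.max(),P.min(0),P.max(0))
E
```

```text
4.5 [0.52136991 0.32722105 0.21474632] 0.010901070591004954 58.46004366874695 105.25609473434835
3538
[ 0.0065446  -0.00196862 -0.02154949] [-0.99992527 -0.00353115 -0.01170429] -0.0329040808108041 0.04316852617989411 [-0.03667982 -0.00794778 -0.05494356] [ 0.03938544  0.03493849 -0.01236066]
```

View pics/w4.png

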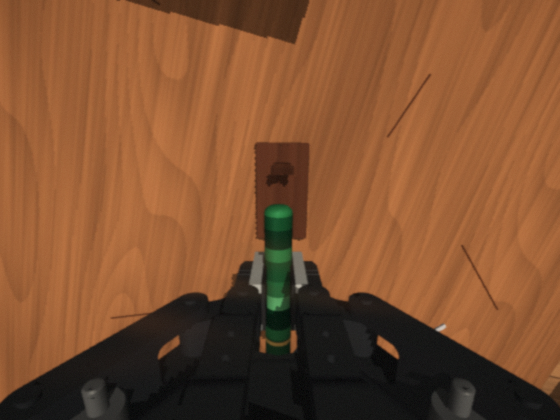

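w4: the pen is held along tool x, with its closed end up at (278,210) and the gold ring at (277,342). Carrying it over to view the press.

Call:
{"fn": "jog_arm", "kwargs": {
  "motion": [
    [[-3,0.2,-1],[0,0,0.05],0.5],
    [[-6.5,0.4,-2],[0,0,0.1],0.5],
    [[-10,0.6,-3],[0,0,0.16],0.5],
    [[-13.5,0.8,-3.5],[0,0,0.22],0.5],
    [[-17,1,-3.5],[0,0,0.28],0.5],
    [[-20.5,1.2,-3.5],[0,0,0.34],0.5],
    [[-24,1.4,-3.5],[0,0,0.4],0.5],
    [[-27.5,1.5,-3.5],[0,0,0.46],0.5],
    [[-30.5,1.7,-3.5],[0,0,0.52],0.5],
    [[-32.7,1.8,-3.5],[0,0,0.55],0.5],
    [[-32.7,1.8,-3.5],[0,0,0.55],0.5],
    [[-32.7,1.8,-3.5],[0,0,0.55],0.5]
  ]
}}

```text
clock: 5.55
eef_pos: [0.6253, 0.0152, 0.2496]
tool_rot: [[0.283, 0.959, -0.003], [0.959, -0.283, -0.001], [-0.002, -0.002, -1.0]]
wrist_force: [-0.8, 0.5, -0.7]
opening: 0.0105
grasp_force: 58.5
```

Call:
{"fn": "jog_arm", "kwargs": {
  "motion": [
    [[0,0,0],[0,0,0],0.5],
    [[0,0,0],[0,0,0],0.5],
    [[0,0,0],[0,0,0],0.5],
    [[0,0,0],[0,0,0],0.5],
    [[0,0,0],[0,0,0],0.5]
  ]
}}

```text
clock: 5.97
eef_pos: [0.6256, 0.0177, 0.2513]
tool_rot: [[0.279, 0.96, 0.0], [0.96, -0.279, 0.0], [0.0, -0.0, -1.0]]
wrist_force: [-0.9, -0.1, -0.2]
opening: 0.0108
grasp_force: 58.5
```

```bash
python3 - <<'E'
from h import *
s,p,d,K,T=look('w5');R=np.array(s['tool_rot']);print(s['clock'],s['eef_pos'],s['opening'],yaw(R[:,0]))
E
```

```text
5.9667 [0.62558811 0.01768403 0.25129822] 0.010832392836081983 73.80206631832121
```

View pics/w5.png

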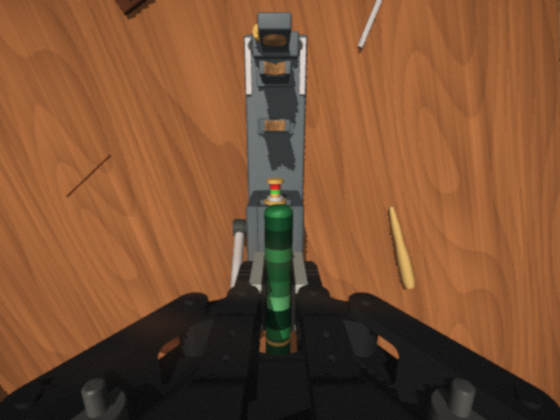

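w5: the bed is vertical in the image (x 246–306). The saddles' wooden Vs are at (276,126) and (276,69), the stop at (275,30) with its cork at about row 40, and the foot disc at (276,182). Next I'll measure each at its own height.

```bash
cat > press.py <<'E'
from h import *
import sys
z=np.load(sys.argv[1]+'.npz');p,d,K,T=z['p'],z['d'],z['mtx'],z['pose'];X=cloud(d,K,T);H,S,V=hsv(p)
x=np.array([.279,.960,0]);y=np.array([-.96,.279,0]);o=np.array([.6256,.0177,0])
def rect(m,zz,n):
    m=cv2.morphologyEx(m.astype('u1'),cv2.MORPH_OPEN,np.ones((3,3)));
    for c in cv2.findContours(m,cv2.RETR_EXTERNAL,cv2.CHAIN_APPROX_NONE)[0]:
        if cv2.contourArea(c)<40: continue
        c=c[:,0];W=ray(*c.T,K,T,zz)-o;a,b=W@x*1000,W@y*1000
        r=cv2.minAreaRect(np.c_[a,b].astype('f4'));zs=np.median(X[c[:,1],c[:,0],2]);print(n,'z%.3f'%zs,'px',c.min(0),c.max(0),'x',a.min().round(1),a.max().round(1),'y',b.min().round(1),b.max().round(1),'rect',np.round(r[0],1),np.round(r[1],1),round(r[2],2))
v,u=np.mgrid[:420,:560];roi=(abs(u-276)<60)
Z=X[...,2]
rect(roi&(Z>.098)&(Z<.115)&(v<100),.106,'stop')
rect(roi&(Z>.070)&(Z<.094)&(v<160),.083,'saddle')
rect(roi&(Z>.008)&(Z<.02)&(v<240),.014,'bed')
rect(roi&(Z>.095)&(Z<.11)&(v>180)&(v<262)&(S<80),.102,'case')
# bed side edges rows 90..185
bed=(S<80)&(V>40)
for r in range(80,190,15):
    us=[uu for uu in range(225,330) if abs(Z[r,uu]-.014)<.006]
    e=ray([min(us)-.5,max(us)+.5],[r,r],K,T,.014)-o;print(r,min(us),max(us),(e@y*1000).round(1),(e@x*1000).round(1)[0])
E
python3 press.py w5
python3 - <<'E'
import cv2
i=cv2.imread('pics/w5.png')[0:215,220:335];cv2.imwrite('pics/w5c.png',cv2.resize(i,None,fx=2.7,fy=2.7,interpolation=cv2.INTER_CUBIC))
E
```

```text
stop z0.103 px [257  12] [290  32] x 151.9 166.9 y -8.6 20.1 rect [159.4   5.8] [28.7 15.1] 89.99
saddle z0.081 px [260 120] [289 131] x 69.0 79.7 y -9.4 20.3 rect [74.3  5.5] [10.7 29.7] 0.0
saddle z0.081 px [259  61] [289  75] x 121.5 133.8 y -8.9 20.4 rect [127.6   5.8] [29.2 12.3] 89.99
saddle z0.082 px [259  34] [289  45] x 147.5 156.7 y -8.5 19.8 rect [152.1   5.6] [28.3  9.2] 89.99
bed z0.013 px [243  35] [306 197] x -16.2 174.9 y -30.7 42.5 rect [79.3  5.9] [ 73.2 191. ] 89.98
case z0.098 px [291 205] [303 251] x -56.0 -4.5 y -24.7 -11.6 rect [-30.3 -18.4] [51.7 12.4] 1.39
case z0.099 px [246 205] [265 260] x -66.7 -4.5 y 15.3 35.9 rect [-35.7  26. ] [19.7 62.4] 88.23
80 245 305 [ 42. -31.] 127.3
95 245 304 [ 42.6 -30.3] 110.6
110 245 304 [ 43.1 -30.7] 93.4
125 246 304 [ 42.4 -31.2] 75.8
140 246 303 [ 43.  -30.4] 57.6
155 247 303 [ 42.3 -30.8] 39.0
170 247 303 [ 42.9 -31.3] 19.8
185 248 301 [ 42.2 -29.2] 0.0
```

View pics/w5c.png

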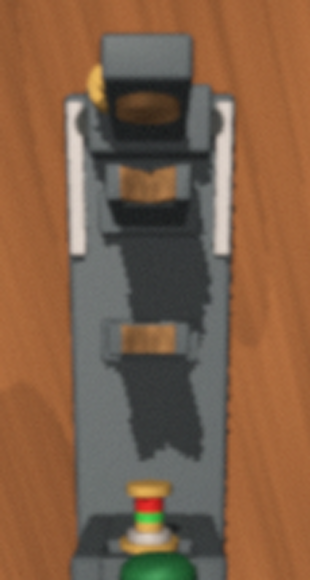

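Crop: the foot stem shows brass, green and red below the foot disc. Both saddle Vs are clear and the cork face is on the front of the stop. Moving to hover above the saddles.

Call:
{"fn": "jog_arm", "kwargs": {
  "motion": [
    [[3,-0.2,1],[0,0,0],0.5],
    [[6,-0.4,3],[0,0,0],0.5],
    [[8.5,-0.5,6],[0,0,0],0.5],
    [[10,-0.5,9],[0,0,0],0.5],
    [[10.4,-0.5,11],[0,0,0],0.5],
    [[10.4,-0.5,12],[0,0,0],0.5],
    [[10.4,-0.5,12],[0,0,0],0.5],
    [[10.4,-0.5,12],[0,0,0],0.5],
    [[10.4,-0.5,12],[0,0,0],0.5],
    [[10.4,-0.5,12],[0,0,0],0.5],
    [[10.4,-0.5,12],[0,0,0],0.5],
    [[10.4,-0.5,12],[0,0,0],0.5]
  ]
}}

```text
clock: 7.02
eef_pos: [0.6505, 0.1178, 0.1324]
tool_rot: [[0.281, 0.96, 0.002], [0.96, -0.281, 0.001], [0.001, 0.001, -1.0]]
wrist_force: [-0.1, 0.2, -0.8]
opening: 0.0108
grasp_force: 58.5
```

```bash
python3 - <<'E'
from h import *
x=np.array([.279,.960,0]);y=np.array([-.96,.279,0]);o=np.array([.6256,.0177,0])
z=np.load('w5.npz');p,d,K,T=z['p'],z['d'],z['mtx'],z['pose'];X=cloud(d,K,T)
for r in range(28,50,2):
    Q=np.median(X[r,268:283],0);print(r,((Q-o)@x*1000).round(1),(Q[2]*1000).round(1),p[r,275])
s,p,d,K,T=look('w6');R=np.array(s['tool_rot']);e=np.array(s['eef_pos']);print(e,(e-o)@x*1000,(e-o)@y*1000,yaw(R[:,0]),s['wrist_force'])
X=cloud(d,K,T);H,S,V=hsv(p);Z=X[...,2];v,u=np.mgrid[:420,:560]
def edge(m,zz,n):
    vv,uu=np.nonzero(m)
    if len(uu)<30: print(n,'few',len(uu));return
    W=(ray(uu,vv,K,T,zz)-e)@R*1000;print(n,len(uu),'px',uu.min(),uu.max(),vv.min(),vv.max(),'tool x',np.percentile(W[:,0],[1,99]).round(1),'y',np.percentile(W[:,1],[1,99]).round(1),np.median(Z[m]).round(4))
roi=abs(u-277)<60
edge(roi&(Z>.1)&(Z<.112)&(v<160),.106,'stoptop')
edge(roi&(Z>.075)&(Z<.09),.083,'z83')
edge((H>40)&(H<90)&(S>80)&roi&(Z>.1)&(v<250),e[2]+.018,'pen')
E
```

```text
28 155.4 105.1 [76 81 81]
30 153.9 103.2 [35 36 36]
32 153.9 98.6 [32 34 33]
34 154.1 93.2 [69 53 37]
36 152.5 92.1 [94 66 43]
38 150.8 92.7 [89 62 40]
40 150.0 89.7 [67 48 29]
42 150.0 83.8 [59 40 24]
44 149.7 76.8 [59 42 27]
46 153.9 53.6 [40 37 31]
48 153.8 45.7 [29 30 30]
[0.65047857 0.11781963 0.13243467] 103.05596312150261 4.049950293503593 73.69845598750189 [-0.1214103   0.16467058 -0.82511004]
stoptop 1022 px 253 304 140 159 tool x [54.4 64.9] y [-15.9  13. ] 0.105
z83 733 px 256 301 139 352 tool x [20.6 64.7] y [-16.6  13.1] 0.0814
pen 1186 px 264 292 204 249 tool x [17.8 38.7] y [-7.6  4.2] 0.154
```

View pics/w6.png

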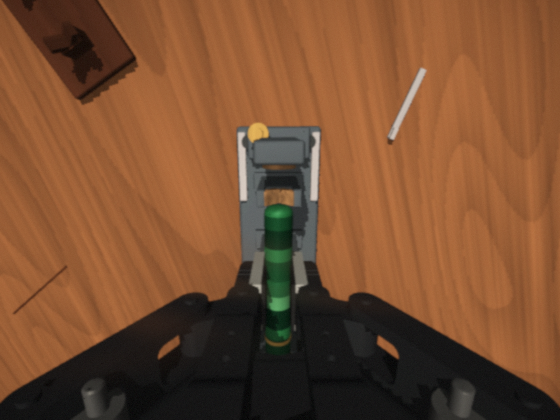

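w6: the pen lines up with the far saddle (both ≈ -1.7 mm in tool y), with the butt at (278,207) and the stop at (278,150). Lowering slowly.

Call:
{"fn": "jog_arm", "kwargs": {
  "motion": [
    [[0.1,0,1.5],[0,0,0],0.5],
    [[0.2,0,3],[0,0,0],0.5],
    [[0.2,0,4.2],[0,0,0],0.5],
    [[0.2,0,5],[0,0,0],0.5],
    [[0.2,0,5.5],[0,0,0],0.5],
    [[0.2,0,5.9],[0,0,0],0.5],
    [[0.2,0,6.2],[0,0,0],0.5],
    [[0.2,0,6.4],[0,0,0],0.5],
    [[0.2,0,6.4],[0,0,0],0.5],
    [[0.2,0,6.4],[0,0,0],0.5],
    [[0.2,0,6.4],[0,0,0],0.5]
  ]
}}

```text
clock: 7.98
eef_pos: [0.6508, 0.12, 0.0677]
tool_rot: [[0.28, 0.96, 0.001], [0.96, -0.28, 0.0], [0.0, 0.0, -1.0]]
wrist_force: [-0.6, -0.2, 0.6]
opening: 0.011
grasp_force: 58.5
```

Call:
{"fn": "jog_arm", "kwargs": {
  "motion": [
    [[0,0,0.1],[0,0,0],0.5],
    [[0,0,0.2],[0,0,0],0.5],
    [[0,0,0.2],[0,0,0],0.5],
    [[0,0,0.2],[0,0,0],0.5],
    [[0,0,0.2],[0,0,0],0.5]
  ]
}}

```text
clock: 8.4
eef_pos: [0.6516, 0.1199, 0.0659]
tool_rot: [[0.28, 0.96, 0.002], [0.96, -0.28, 0.0], [0.001, 0.002, -1.0]]
wrist_force: [2.6, -0.4, 5.5]
opening: 0.0108
grasp_force: 59.1
```

Call:
{"fn": "jog_arm", "kwargs": {
  "motion": [
    [[0,0,0.15],[0,0,0],1.2],
    [[0,0,0.15],[0,0,0],1.6],
    [[0,0,0.15],[0,0,0],2.2],
    [[0,0,0.15],[0,0,0],3],
    [[0,0,0.15],[0,0,0],4],
    [[0,0,0.15],[0,0,0],5],
    [[0,0,0.15],[0,0,0],5],
    [[0,0,0.15],[0,0,0],5],
    [[0,0,0.15],[0,0,0],5],
    [[0,0,0.15],[0,0,0],5],
    [[0,0,0.15],[0,0,0],5]
  ]
}}

```text
clock: 9.32
eef_pos: [0.6506, 0.12, 0.0638]
tool_rot: [[0.28, 0.96, -0.0], [0.96, -0.28, -0.0], [-0.0, -0.0, -1.0]]
wrist_force: [-0.4, -0.5, 0.5]
opening: 0.0505
grasp_force: 0.0
```

Call:
{"fn": "jog_arm", "kwargs": {
  "motion": [
    [[0,0,-1],[0,0,0],5],
    [[0,0,-3],[0,0,0],5],
    [[0,0,-6],[0,0,0],5],
    [[0,0,-10],[0,0,0],5],
    [[0,0,-14],[0,0,0],5],
    [[-1,0,-17],[0,0,0],5],
    [[-4,0,-18],[0,0,0],5],
    [[-7,0,-18],[0,0,0],5],
    [[-9,0,-18],[0,0,0],5],
    [[-9,0,-18],[0,0,0],5],
    [[-9,0,-18],[0,0,0],5],
    [[-9,0,-18],[0,0,0],5]
  ]
}}

```text
clock: 10.32
eef_pos: [0.6256, 0.0344, 0.2443]
tool_rot: [[0.28, 0.96, 0.001], [0.96, -0.28, 0.001], [0.001, 0.0, -1.0]]
wrist_force: [0.2, 0.2, -0.3]
opening: 0.05
grasp_force: 0.0
```

```bash
python3 - <<'E'
from h import *
import json
s,p,d,K,T=look('w7');R=np.array(s['tool_rot']);e=np.array(s['eef_pos']);print(s['clock'],e,yaw(R[:,0]),s['wrist_force'],s['opening'])
X=cloud(d,K,T);H,S,V=hsv(p);Z=X[...,2]
g=(H>40)&(H<90)&(S>80)&(Z>.06)&(Z<.1)
n,l,st,ce=cv2.connectedComponentsWithStats(g.astype('u1'));print([list(r) for r in st[1:] if r[4]>40])
v,u=np.nonzero(g&(np.mgrid[:420,:560][0]<300))
rows=[(u[v==r].mean(),r) for r in np.unique(v) if (v==r).sum()>=6]
A=ray(*np.array(rows).T,K,T,.083);c,a,w=axis(A);a*=np.sign(a[1]);t=(A-c)@a;print('pen',yaw(a),t.min(),t.max(),c+a*t.max(),c+a*t.min())
P=X[g];print('depth',axis(P)[:2])
E
```

```text
10.3167 [0.62555362 0.03436994 0.24428552] 73.75176899797687 [ 0.1634178   0.19008111 -0.25980033] 0.05001067861178075
[[np.int32(272), np.int32(67), np.int32(15), np.int32(74), np.int32(915)], [np.int32(273), np.int32(144), np.int32(12), np.int32(10), np.int32(111)]]
pen 73.78248082794791 -0.09804057706649069 0.041315983861323395 [0.66030797 0.15694532 0.083     ] [0.62138781 0.02313398 0.083     ]
depth (array([0.64886677, 0.11765135, 0.08737075]), array([-0.27962197, -0.9601088 , -0.00162805]))
```

View pics/w7.png

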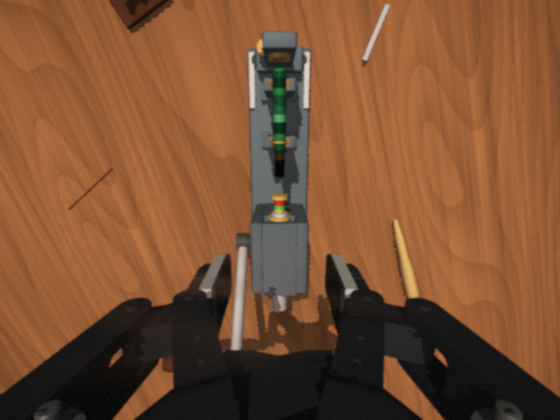

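w7: the pen lies in both saddles. Its butt is at row 67, about 6.5 mm short of the cork, and the section and lip (row 175) are clear of the foot disc (row 197). Next, turn a quarter and move above the handle.

Call:
{"fn": "jog_arm", "kwargs": {
  "motion": [
    [[-1,-0.6,0],[0,0,0.12],6],
    [[-3,-1.7,0],[0,0,0.24],6],
    [[-5,-2.9,0],[0,0,0.36],6],
    [[-7,-4,0],[0,0,0.48],6],
    [[-9,-5.2,0],[0,0,0.6],6],
    [[-11,-6.4,0],[0,0,0.72],6],
    [[-13,-7.5,0],[0,0,0.84],6],
    [[-14.5,-8.4,0],[0,0,0.96],6],
    [[-15.7,-9.1,0],[0,0,1.08],6],
    [[-15.7,-9.1,0],[0,0,1.2],6],
    [[-15.7,-9.1,0],[0,0,1.32],6],
    [[-15.7,-9.1,0],[0,0,1.44],6]
  ]
}}

```text
clock: 11.37
eef_pos: [0.4945, -0.0906, 0.2439]
tool_rot: [[0.988, -0.157, 0.0], [-0.157, -0.988, 0.0], [0.0, -0.0, -1.0]]
wrist_force: [-0.4, 0.2, 0.1]
opening: 0.0599
grasp_force: 0.0
```

Call:
{"fn": "jog_arm", "kwargs": {
  "motion": [
    [[0,0,0],[0,0,0.1],6],
    [[0,0,0],[0,0,0.13],6],
    [[0,0,0],[0,0,0.13],6],
    [[0,0,0],[0,0,0.13],6],
    [[0,0,0],[0,0,0.13],6],
    [[0,0,0],[0,0,0.13],6]
  ]
}}

```text
clock: 11.87
eef_pos: [0.4941, -0.0915, 0.2438]
tool_rot: [[0.961, -0.278, 0.0], [-0.278, -0.961, 0.0], [0.0, -0.0, -1.0]]
wrist_force: [-0.7, -0.7, -0.0]
opening: 0.0598
grasp_force: 0.0
```

```bash
cat > lev.py <<'E'
from h import *
import sys
PO=np.array([.6064,-.0277,0]);t=np.radians(73.78);PR=np.array([[np.cos(t),-np.sin(t),0],[np.sin(t),np.cos(t),0],[0,0,1]])
s,p,d,K,T=look(sys.argv[1]);R=np.array(s['tool_rot']);e=np.array(s['eef_pos'])
print(s['clock'],'TCP press mm',((e-PO)@PR*1000).round(1),'x yaw',yaw(R[:,0]).round(2),'F press',(s['wrist_force']@PR).round(2),s['opening'],'q',np.round(s['joint_pos'],2))
X=(cloud(d,K,T)-PO)@PR*1000;H,S,V=hsv(p)
def rep(n,m):
    Q=X[m];v,u=np.nonzero(m)
    if len(Q)>8: print(n,len(Q),'px',u.min(),u.max(),v.min(),v.max(),'p5/50/95',np.percentile(Q,[5,50,95],axis=0).round(1).tolist())
reg=(d>0)
rep('grip',reg&(X[...,2]>100)&(X[...,2]<205)&(X[...,1]>53)&(X[...,1]<122)&(H<16)&(S>90))
ax=reg&(abs(X[...,1])<14)&(X[...,2]>70)&(X[...,2]<100)&(X[...,0]>44)&(X[...,0]<130)
rep('red',ax&((H<8)|(H>172))&(S>150)&(V>80));rep('green',ax&(H>40)&(H<75)&(S>120)&(V>90)&(X[...,0]<100));rep('brass',ax&(H>14)&(H<30)&(S>90)&(V>90))
rep('black',ax&(V<45)&(X[...,0]>70)&(X[...,2]>80))
E
python3 lev.py w8
```

```text
11.8667 TCP press mm [-92.7  90.  243.8] x yaw -16.12 F press [-0.83  0.51 -0.05] 0.05977920092207753 q [-0.59  0.45  0.95  2.12 -0.52  0.81 -1.17]
grip 1616 px 264 287 171 245 p5/50/95 [[-99.5, 56.7, 146.6], [-91.0, 83.2, 152.3], [-82.5, 112.1, 154.2]]
red 78 px 114 122 101 113 p5/50/95 [[59.0, -5.6, 84.1], [61.6, 0.1, 87.1], [64.3, 4.7, 88.8]]
green 48 px 122 127 101 113 p5/50/95 [[54.0, -5.6, 83.6], [55.4, -0.4, 86.9], [57.3, 5.0, 88.7]]
brass 210 px 51 129 96 117 p5/50/95 [[52.7, -7.9, 80.5], [67.3, 0.2, 88.1], [126.3, 7.3, 91.4]]
black 332 px 59 95 95 121 p5/50/95 [[88.4, -5.1, 81.8], [99.5, 0.0, 86.0], [114.5, 4.6, 88.1]]
```

The model and the camera agree (grip at x -91, y 83–87, top 154). Descend around the grip and cage it.

Call:
{"fn": "jog_arm", "kwargs": {
  "motion": [
    [[0,0,3],[0,0,0],6],
    [[0,0,6],[0,0,0],6],
    [[0,0,8.5],[0,0,0],6],
    [[0,0,10.5],[0,0,0],5],
    [[0,0,11.6],[0,0,0],4],
    [[0,0,11.9],[0,0,0],3.2],
    [[0,0,11.9],[0,0,0],2.6],
    [[0,0,11.9],[0,0,0],2.6],
    [[0,0,11.9],[0,0,0],2.6],
    [[0,0,11.9],[0,0,0],2.6],
    [[0,0,11.9],[0,0,0],2.6]
  ]
}}

```text
clock: 12.83
eef_pos: [0.4944, -0.0915, 0.1254]
tool_rot: [[0.96, -0.279, 0.001], [-0.279, -0.96, 0.0], [0.001, -0.0, -1.0]]
wrist_force: [0.4, -0.1, -0.0]
opening: 0.0264
grasp_force: 0.0
```

```bash
python3 - <<'E'
import numpy as np
for th in np.arange(0,1.46,.1):
    a=th-.75;print(round(th,2),'TCP dx,dz from th=0 mm',(135*np.array([np.sin(a)+np.sin(.75),np.cos(a)-np.cos(.75)])).round(1),'ram',round(28*th,1))
E
python3 -c "
from workcell import bot;s=bot.sense();print(s['eef_pos'],s['wrist_force'],s['opening'],s['grasp_force'])"
```

```text
0.0 TCP dx,dz from th=0 mm [0. 0.] ram 0.0
0.1 TCP dx,dz from th=0 mm [10.3  8.7] ram 2.8
0.2 TCP dx,dz from th=0 mm [21.5 16.3] ram 5.6
0.3 TCP dx,dz from th=0 mm [33.3 22.8] ram 8.4
0.4 TCP dx,dz from th=0 mm [45.7 28. ] ram 11.2
0.5 TCP dx,dz from th=0 mm [58.6 32. ] ram 14.0
0.6 TCP dx,dz from th=0 mm [71.8 34.7] ram 16.8
0.7 TCP dx,dz from th=0 mm [85.3 36.1] ram 19.6
0.8 TCP dx,dz from th=0 mm [98.8 36.1] ram 22.4
0.9 TCP dx,dz from th=0 mm [112.2  34.7] ram 25.2
1.0 TCP dx,dz from th=0 mm [125.4  32. ] ram 28.0
1.1 TCP dx,dz from th=0 mm [138.3  28. ] ram 30.8
1.2 TCP dx,dz from th=0 mm [150.7  22.8] ram 33.6
1.3 TCP dx,dz from th=0 mm [162.6  16.3] ram 36.4
1.4 TCP dx,dz from th=0 mm [173.7   8.7] ram 39.2
[ 0.49444795 -0.09150523  0.12544418] [ 0.41630779 -0.13284802 -0.04789438] 0.0263956370798921 0.0
```

Call:
{"fn": "jog_arm", "kwargs": {
  "motion": [
    [[0,-0.5,-0.45],[0,0,0],2.6],
    [[0,-1,-0.9],[0,0,0],2.6],
    [[0,-1.6,-1.25],[0,0,0],2.6],
    [[0,-2.2,-1.65],[0,0,0],2.6],
    [[0,-2.75,-1.95],[0,0,0],2.6],
    [[0,-3.35,-2.3],[0,0,0],2.6],
    [[0,-3.95,-2.55],[0,0,0],2.6],
    [[0,-4.6,-2.8],[0,0,0],2.6],
    [[0,-5.2,-3],[0,0,0],2.6],
    [[0,-5.85,-3.2],[0,0,0],2.6],
    [[0,-5.85,-3.2],[0,0,0],2.6],
    [[0,-5.85,-3.2],[0,0,0],2.6]
  ]
}}

```text
clock: 13.83
eef_pos: [0.5105, -0.0346, 0.1566]
tool_rot: [[0.961, -0.278, -0.0], [-0.278, -0.961, 0.0], [-0.0, -0.0, -1.0]]
wrist_force: [-0.0, -2.0, 0.2]
opening: 0.0263
grasp_force: 0.7
```

```bash
python3 lev.py w9
```

```text
13.8333 TCP press mm [-33.4  90.1 156.6] x yaw -16.15 F press [-1.9  -0.51  0.18] 0.026306350169723755 q [-0.57  0.58  0.8   2.19 -0.7   0.65 -1.13]
grip 7462 px 155 401 210 343 p5/50/95 [[-58.3, 57.4, 172.2], [-36.5, 82.0, 183.4], [-11.0, 108.5, 202.8]]
red 162 px 113 125 89 106 p5/50/95 [[71.6, -5.0, 84.3], [74.4, 0.0, 87.0], [77.3, 4.7, 88.7]]
green 100 px 123 132 89 106 p5/50/95 [[66.8, -5.7, 84.0], [68.6, 0.0, 86.9], [70.4, 5.1, 88.6]]
brass 463 px 42 134 83 112 p5/50/95 [[65.3, -8.6, 80.0], [80.2, -0.1, 87.8], [126.1, 7.8, 91.3]]
black 647 px 54 103 78 117 p5/50/95 [[88.4, -5.2, 81.9], [99.5, -0.1, 86.1], [114.3, 4.6, 87.9]]
```

Call:
{"fn": "jog_arm", "kwargs": {
  "motion": [
    [[0,-0.6,-0.15],[0,0,0],2.6],
    [[0,-1.3,-0.25],[0,0,0],2.6],
    [[0,-2,-0.35],[0,0,0],2.6],
    [[0,-2.7,-0.4],[0,0,0],2.6],
    [[0,-3.4,-0.4],[0,0,0],2.6],
    [[0,-4.05,-0.4],[0,0,0],2.6],
    [[0,-4.7,-0.35],[0,0,0],2.6],
    [[0,-5.4,-0.25],[0,0,0],2.6],
    [[0,-6.05,-0.15],[0,0,0],2.6],
    [[0,-6.7,0],[0,0,0],2.6],
    [[0,-6.7,0],[0,0,0],2.6],
    [[0,-6.7,0],[0,0,0],2.6]
  ]
}}

```text
clock: 14.88
eef_pos: [0.529, 0.0292, 0.1565]
tool_rot: [[0.96, -0.279, -0.0], [-0.279, -0.96, -0.0], [-0.0, 0.0, -1.0]]
wrist_force: [-0.6, -3.1, -1.3]
opening: 0.0262
grasp_force: 1.0
```

```bash
python3 lev.py w10
```

```text
14.8833 TCP press mm [ 33.   90.2 156.5] x yaw -16.18 F press [-3.1  -0.32 -1.27] 0.026198241379139155 q [-0.7   0.6   0.81  2.15 -0.71  0.68 -1.24]
grip 7592 px 157 398 209 343 p5/50/95 [[8.3, 57.3, 172.3], [30.0, 82.0, 185.7], [55.7, 108.7, 202.6]]
red 166 px 191 202 89 106 p5/50/95 [[84.9, -5.5, 83.9], [87.6, -0.3, 87.0], [90.6, 4.9, 88.6]]
green 102 px 202 209 89 106 p5/50/95 [[80.1, -5.1, 83.5], [81.8, -0.3, 86.8], [83.6, 5.0, 88.5]]
brass 508 px 132 260 80 115 p5/50/95 [[44.6, -8.7, 80.1], [92.3, -0.1, 88.3], [129.2, 8.3, 93.4]]
black 441 px 144 183 89 115 p5/50/95 [[98.6, -5.0, 82.9], [107.2, 0.2, 86.3], [120.2, 4.6, 88.1]]
```

Call:
{"fn": "jog_arm", "kwargs": {
  "motion": [
    [[0,-0.4,0.1],[0,0,0],2.6],
    [[0,-0.9,0.25],[0,0,0],2.6],
    [[0,-1.3,0.4],[0,0,0],2.6],
    [[0,-1.7,0.55],[0,0,0],2.6],
    [[0,-2.1,0.75],[0,0,0],2.6],
    [[0,-2.5,0.9],[0,0,0],2.6],
    [[0,-2.5,0.9],[0,0,0],2.6],
    [[0,-2.5,0.9],[0,0,0],2.6],
    [[0,-2.5,0.9],[0,0,0],2.6]
  ]
}}

```text
clock: 15.68
eef_pos: [0.5361, 0.0528, 0.1478]
tool_rot: [[0.96, -0.279, 0.0], [-0.279, -0.96, -0.0], [0.0, 0.0, -1.0]]
wrist_force: [0.5, -2.8, -0.3]
opening: 0.0264
grasp_force: 1.0
```

```bash
python3 lev.py w11
```

```text
15.6833 TCP press mm [ 57.6  90.  147.8] x yaw -16.23 F press [-2.55 -1.25 -0.27] 0.026354923934361882 q [-0.73  0.63  0.8   2.14 -0.73  0.68 -1.27]
grip 9478 px 133 421 209 370 p5/50/95 [[22.6, 58.0, 166.9], [54.7, 80.8, 178.5], [97.2, 107.3, 203.4]]
red 179 px 218 228 88 106 p5/50/95 [[89.7, -4.9, 83.3], [92.5, 0.2, 87.0], [95.3, 4.9, 88.7]]
green 106 px 229 235 88 106 p5/50/95 [[85.1, -5.2, 84.3], [86.7, -0.1, 87.1], [88.4, 4.9, 88.5]]
brass 530 px 164 298 77 115 p5/50/95 [[44.3, -8.9, 79.9], [97.0, -0.3, 88.5], [129.2, 8.6, 94.0]]
black 481 px 176 210 87 106 p5/50/95 [[102.6, -5.0, 83.0], [111.4, 0.1, 86.4], [119.9, 4.7, 88.1]]
```

Call:
{"fn": "jog_arm", "kwargs": {
  "motion": [
    [[0,-0.4,0.2],[0,0,0],2.6],
    [[0,-0.8,0.4],[0,0,0],2.6],
    [[0,-1.2,0.65],[0,0,0],2.6],
    [[0,-1.5,0.85],[0,0,0],2.6],
    [[0,-1.75,1],[0,0,0],2.6],
    [[0,-1.75,1],[0,0,0],2.6],
    [[0,-1.75,1],[0,0,0],2.6],
    [[0,-1.75,1],[0,0,0],2.6]
  ]
}}

```text
clock: 16.4
eef_pos: [0.5408, 0.0695, 0.1378]
tool_rot: [[0.96, -0.28, -0.0], [-0.28, -0.96, -0.0], [-0.0, 0.0, -1.0]]
wrist_force: [-1.0, -2.5, 1.2]
opening: 0.0261
grasp_force: 1.3
```

```bash
cat >> lev.py <<'E'
v,u=np.mgrid[:420,:560]
# profile along ram axis: median colour per press-x mm
m=ax&(abs(X[...,1])<4)
for k in range(70,112):
    q=m&(abs(X[...,0]-k)<.5)
    if q.sum()>2: print(k,*np.median(np.c_[H[q],S[q],V[q]],0).astype(int),int(np.median(X[q][:,2])),end=' | ')
print()
E
python3 lev.py w12
```

```text
16.4 TCP press mm [ 75.   90.1 137.8] x yaw -16.24 F press [-2.64  0.3   1.19] 0.02606569045850972 q [-0.74  0.65  0.78  2.13 -0.75  0.67 -1.29]
grip 10929 px 103 453 210 396 p5/50/95 [[38.5, 58.8, 159.7], [74.2, 80.5, 170.0], [119.4, 106.6, 201.2]]
red 196 px 240 250 85 104 p5/50/95 [[91.9, -5.3, 83.9], [94.5, -0.1, 87.0], [97.4, 4.6, 88.5]]
green 125 px 251 257 85 104 p5/50/95 [[87.0, -5.2, 84.0], [88.8, -0.3, 86.8], [90.5, 4.7, 88.2]]
brass 553 px 187 329 74 114 p5/50/95 [[44.4, -9.6, 79.6], [99.6, 0.2, 88.6], [129.1, 9.2, 94.1]]
black 522 px 198 231 85 105 p5/50/95 [[104.2, -4.9, 83.2], [112.9, 0.2, 86.4], [120.6, 4.6, 88.0]]
70 15 24 226 90 | 71 14 24 227 90 | 72 14 24 226 90 | 73 14 24 226 90 | 74 14 23 226 90 | 75 14 24 227 90 | 76 15 22 227 90 | 77 14 24 227 90 | 78 14 24 226 90 | 79 14 24 226 90 | 80 14 24 227 90 | 81 14 24 226 90 | 82 14 23 226 90 | 83 14 22 227 90 | 84 14 22 227 90 | 85 16 25 231 90 | 86 22 52 218 90 | 87 43 132 202 86 | 88 60 159 222 87 | 89 62 167 223 87 | 90 60 160 220 87 | 91 28 161 193 87 | 92 1 203 232 87 | 93 0 205 236 87 | 94 0 205 234 87 | 95 0 210 215 87 | 96 0 212 163 87 | 97 1 208 140 87 | 98 16 164 190 88 | 99 21 146 236 90 | 100 21 143 240 90 | 101 20 147 235 90 | 102 18 156 191 90 | 103 17 157 94 87 | 104 15 61 15 86 | 105 105 43 13 86 | 106 105 45 10 86 | 107 120 36 12 86 | 108 105 51 11 86 | 109 90 43 10 86 | 110 75 32 11 86 | 111 105 43 12 86 |
```

The ram's mouth is at x≈86.7 and the red starts at 91, so the green band is almost fully showing and compression is about 4 mm. Going on about 2 mm more.

Call:
{"fn": "jog_arm", "kwargs": {
  "motion": [
    [[0,-0.3,0.2],[0,0,0],2.6],
    [[0,-0.6,0.4],[0,0,0],2.6],
    [[0,-0.85,0.6],[0,0,0],2.6],
    [[0,-0.85,0.6],[0,0,0],2.6],
    [[0,-0.85,0.6],[0,0,0],2.6],
    [[0,-0.85,0.6],[0,0,0],2.6]
  ]
}}

```text
clock: 16.95
eef_pos: [0.5434, 0.0778, 0.1318]
tool_rot: [[0.96, -0.279, 0.0], [-0.279, -0.96, -0.0], [0.0, 0.0, -1.0]]
wrist_force: [-0.8, -2.6, 1.0]
opening: 0.0256
grasp_force: 1.5
```

```bash
python3 lev.py w13
```

```text
16.95 TCP press mm [ 83.7  90.  131.8] x yaw -16.23 F press [-2.71  0.    1.04] 0.02557815010235201 q [-0.75  0.66  0.77  2.12 -0.77  0.66 -1.29]
grip 11616 px 81 473 210 412 p5/50/95 [[45.5, 58.9, 154.3], [83.2, 80.3, 164.5], [128.5, 106.2, 200.8]]
red 209 px 253 263 84 104 p5/50/95 [[92.2, -5.5, 83.7], [94.7, 0.2, 86.9], [97.6, 4.9, 88.6]]
green 70 px 265 268 84 104 p5/50/95 [[88.8, -5.1, 83.9], [89.9, 0.6, 86.9], [90.6, 4.9, 88.7]]
brass 591 px 198 346 73 114 p5/50/95 [[44.4, -9.6, 79.8], [99.6, -0.1, 89.1], [129.3, 8.9, 94.0]]
black 541 px 210 243 84 104 p5/50/95 [[104.3, -4.9, 83.4], [112.8, 0.1, 86.3], [120.4, 4.7, 88.0]]
70 14 24 227 90 | 71 14 23 227 90 | 72 14 24 227 90 | 73 14 23 227 90 | 74 14 23 226 90 | 75 14 22 227 90 | 76 14 22 227 90 | 77 14 22 228 90 | 78 15 22 227 90 | 79 14 23 227 90 | 80 14 22 227 90 | 81 14 22 228 90 | 82 14 23 228 90 | 83 14 23 227 90 | 84 14 24 227 91 | 85 14 22 228 90 | 86 14 23 228 90 | 87 18 23 226 90 | 88 48 50 224 90 | 89 61 155 223 87 | 90 62 160 223 87 | 91 37 154 186 86 | 92 4 199 225 87 | 93 0 204 238 87 | 94 0 207 234 87 | 95 0 208 232 87 | 96 0 210 186 87 | 97 1 211 147 87 | 98 13 175 171 87 | 99 20 146 234 90 | 100 21 143 241 90 | 101 21 145 237 91 | 102 19 154 204 90 | 103 18 159 104 86 | 104 18 100 17 87 | 105 90 40 11 86 | 106 105 43 12 86 | 107 105 47 10 86 | 108 90 39 12 86 | 109 90 34 11 86 | 110 97 43 12 86 | 111 120 51 10 86 |
```

Section is home (foot no longer advances); about 2.7 mm of green shows, so compression is ≈5.3 mm. A small nudge, then hold.

Call:
{"fn": "jog_arm", "kwargs": {
  "motion": [
    [[0,-0.2,0.2],[0,0,0],2.6],
    [[0,-0.2,0.2],[0,0,0],2.6],
    [[0,-0.2,0.2],[0,0,0],2.6],
    [[0,-0.2,0.2],[0,0,0],2.6],
    [[0,-0.2,0.2],[0,0,0],2.6],
    [[0,-0.2,0.2],[0,0,0],2.6],
    [[0,-0.2,0.2],[0,0,0],2.6],
    [[0,-0.2,0.2],[0,0,0],2.6],
    [[0,-0.2,0.2],[0,0,0],2.6],
    [[0,-0.2,0.2],[0,0,0],2.6],
    [[0,-0.2,0.2],[0,0,0],2.6],
    [[0,-0.2,0.2],[0,0,0],2.6]
  ]
}}

```text
clock: 18.0
eef_pos: [0.544, 0.0797, 0.1298]
tool_rot: [[0.96, -0.279, 0.0], [-0.279, -0.96, -0.0], [0.0, 0.0, -1.0]]
wrist_force: [0.2, -5.1, 0.8]
opening: 0.0259
grasp_force: 2.1
```

Call:
{"fn": "jog_arm", "kwargs": {
  "motion": [
    [[0,0,0],[0,0,0],2.6],
    [[0,0,0],[0,0,0],2.6],
    [[0,0,0],[0,0,0],2.6],
    [[0,0,0],[0,0,0],2.6],
    [[0,0,0],[0,0,0],2.6],
    [[0,0,0],[0,0,0],2.6],
    [[0,0,0],[0,0,0],2.6],
    [[0,0,0],[0,0,0],2.6],
    [[0,0,0],[0,0,0],2.6],
    [[0,0,0],[0,0,0],2.6],
    [[0,0,0],[0,0,0],2.6],
    [[0,0,0],[0,0,0],2.6]
  ]
}}

```text
clock: 19.0
eef_pos: [0.544, 0.0797, 0.1298]
tool_rot: [[0.96, -0.279, 0.0], [-0.279, -0.96, -0.0], [0.0, 0.0, -1.0]]
wrist_force: [0.6, -4.4, 0.6]
opening: 0.0258
grasp_force: 2.3
```

Call:
{"fn": "jog_arm", "kwargs": {
  "motion": [
    [[0,0,0],[0,0,0],2.6],
    [[0,0,0],[0,0,0],2.6],
    [[0,0,0],[0,0,0],2.6],
    [[0,0,0],[0,0,0],2.6],
    [[0,0,0],[0,0,0],2.6],
    [[0,0,0],[0,0,0],2.6],
    [[0,0,0],[0,0,0],2.6],
    [[0,0,0],[0,0,0],2.6],
    [[0,0,0],[0,0,0],2.6],
    [[0,0,0],[0,0,0],2.6],
    [[0,0,0],[0,0,0],2.6],
    [[0,0,0],[0,0,0],2.6]
  ]
}}

```text
clock: 20.0
eef_pos: [0.544, 0.0797, 0.1298]
tool_rot: [[0.96, -0.279, 0.0], [-0.279, -0.96, -0.0], [0.0, 0.0, -1.0]]
wrist_force: [0.2, -5.0, -0.2]
opening: 0.0259
grasp_force: 2.3
```

Call:
{"fn": "jog_arm", "kwargs": {
  "motion": [
    [[0,0,0],[0,0,0],2.6],
    [[0,0,0],[0,0,0],2.6],
    [[0,0,0],[0,0,0],2.6],
    [[0,0,0],[0,0,0],2.6],
    [[0,0,0],[0,0,0],2.6],
    [[0,0,0],[0,0,0],2.6],
    [[0,0,0],[0,0,0],2.6],
    [[0,0,0],[0,0,0],2.6],
    [[0,0,0],[0,0,0],2.6],
    [[0,0,0],[0,0,0],2.6],
    [[0,0,0],[0,0,0],2.6],
    [[0,0,0],[0,0,0],2.6]
  ]
}}

```text
clock: 21.0
eef_pos: [0.544, 0.0798, 0.1298]
tool_rot: [[0.96, -0.279, 0.0], [-0.279, -0.96, -0.0], [0.0, -0.0, -1.0]]
wrist_force: [0.1, -4.2, 0.6]
opening: 0.026
grasp_force: 2.3
```

Call:
{"fn": "jog_arm", "kwargs": {
  "motion": [
    [[0,0,0],[0,0,0],2.6],
    [[0,0,0],[0,0,0],2.6],
    [[0,0,0],[0,0,0],2.6],
    [[0,0,0],[0,0,0],2.6],
    [[0,0,0],[0,0,0],2.6],
    [[0,0,0],[0,0,0],2.6],
    [[0,0,0],[0,0,0],2.6],
    [[0,0,0],[0,0,0],2.6],
    [[0,0,0],[0,0,0],2.6],
    [[0,0,0],[0,0,0],2.6],
    [[0,0,0],[0,0,0],2.6],
    [[0,0,0],[0,0,0],2.6]
  ]
}}

```text
clock: 22.0
eef_pos: [0.544, 0.0797, 0.1298]
tool_rot: [[0.96, -0.279, 0.0], [-0.279, -0.96, -0.0], [0.0, 0.0, -1.0]]
wrist_force: [0.1, -4.9, 1.3]
opening: 0.0263
grasp_force: 2.3
```

```bash
python3 lev.py w14
```

```text
22.0 TCP press mm [ 85.7  90.  129.8] x yaw -16.23 F press [-4.69 -1.44  1.3 ] 0.026266694914630524 q [-0.75  0.66  0.77  2.12 -0.77  0.66 -1.29]
grip 12114 px 69 483 213 419 p5/50/95 [[47.6, 59.2, 153.2], [85.9, 80.3, 163.2], [130.6, 105.7, 202.4]]
red 212 px 256 266 84 103 p5/50/95 [[92.0, -5.0, 84.5], [94.9, -0.2, 86.9], [97.7, 4.6, 88.4]]
green 60 px 268 270 84 103 p5/50/95 [[89.5, -4.8, 84.4], [90.1, 0.1, 87.3], [90.8, 4.6, 88.7]]
brass 647 px 201 350 72 114 p5/50/95 [[44.5, -9.8, 79.5], [99.8, -0.4, 88.5], [128.1, 9.0, 94.0]]
black 559 px 213 246 83 104 p5/50/95 [[104.3, -5.0, 83.6], [112.7, 0.2, 86.5], [120.7, 4.5, 88.0]]
70 14 23 228 90 | 71 14 24 227 90 | 72 15 22 227 90 | 73 14 23 227 90 | 74 14 24 226 90 | 75 14 23 227 90 | 76 15 22 227 90 | 77 15 23 228 90 | 78 14 23 228 90 | 79 15 23 226 90 | 80 15 24 228 90 | 81 14 23 228 90 | 82 14 24 227 90 | 83 14 22 228 90 | 84 15 23 227 90 | 85 14 22 228 90 | 86 14 24 227 90 | 87 14 22 228 90 | 88 33 31 225 90 | 89 58 99 222 89 | 90 62 156 226 87 | 91 39 156 195 87 | 92 6 199 233 87 | 93 0 206 235 87 | 94 0 206 237 87 | 95 0 206 233 87 | 96 0 210 195 87 | 97 1 212 150 87 | 98 8 192 159 87 | 99 19 150 229 90 | 100 21 142 240 91 | 101 21 143 239 90 | 102 19 154 202 90 | 103 18 158 100 86 | 104 20 79 16 87 | 105 105 32 11 86 | 106 105 40 12 85 | 107 105 45 12 86 | 108 90 37 12 86 | 109 80 36 11 86 | 110 101 34 12 86 | 111 90 51 12 87 |
```

```bash
python3 -c "
from workcell import bot
print(bot.job_done())"
```

```text
the job is handed in; nothing more can be done
None
```

I laid the pen in the saddles and pushed the section home. I held the lever for over 4 s with the foot spring compressed about 5.8 mm (on the green band) and handed the job in at 22 s, still holding; the hand-in returned no verdict.

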